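# Dispense one polishing-paste cup and push it onto the blue pad

## Robot

A 6-joint arm with a two-finger parallel gripper is mounted at the origin on the work surface. World frame = base frame: x ahead of the robot, y to its left, z up, the work surface at z = 0. Lengths are in m, angles in rad, forces in N, time in s.
With the tool pointing down it reaches from about 0.3 to 0.75 m from the base axis. Payload 8.5 kg.
Tool frame: the origin (TCP) lies at the very end of the fingers, on their centre line; the grasp point (between the pads) lies 19 mm behind it; z points along the fingers, y is the line along which they close (so a half turn about z gives the same grasp; the last joint's range is limited). The gripper opens to 85 mm and grips with 20 to 120 N. Pads are 22 mm wide; open, the fingers measure 114 mm over their backs; the gripper's body (76 mm by 85 mm) begins 54 mm behind the grasp point. The pads swing forward as they close: fully open they stand 13 mm farther back than shut.
Start: joints at [0.968, 0.381, 1.297, -0, 1.464, -0.215], TCP at [0.208, 0.509, 0.231] pointing down, gripper open.
Joint ranges: [-3.11, 3.11], [-0.89, 2.33], [0.22, 2.48], [-1.42, 4.56], [0.17, 2.85], [-2.88, 2.88]. Speed limits (rad/s): [2.39, 2.39, 3.14, 3.14, 3.14, 3.14].

## Interface

Orientations are given as a 3x3 rotation matrix whose columns are the frame's x, y, z axes.
In Python, from plant import manip gives the robot as it stands.
- The arm moves only by the tool arm_command, never from a script. Its argument "moves" is a list of rows, each a list of 3 entries, a list of its own where there are three numbers: the shift along the tool's x, y, z in m, then the turn, a rotation vector about the tool's x, y, z in degrees, then the opening, from 0 (shut) to 1 (fully open). A call has exactly 10 rows; each row shifts and turns the commanded pose from where the row before left it, along the tool's axes as they then stand; what a row does not reach is not made up. A row lasts 1/10 s, in which the tool goes at most 50 mm and 8.59 degrees, less where a joint would pass 70% of its speed; a pose out of reach is approached as far as the arm can. A call with a gripper value outside its range is refused whole. The fingers move at their own pace and stop on an object; the grip force is fixed at half the most. Time passes only in rows, so rows that do not move let the fingers close, or fill a call up. It gives the time, the measured TCP pose, the force, the opening and the grip force at its end, in the units of the state.
- manip.get_obs(): the state, without advancing time (a new reading comes with each control period).
- manip.camera(name): name is "scene" or "side" or "wrist"; returns a dict with "color" (384x512x3 uint8, red, green, blue), "K" (3x3 intrinsics, pixels), "cam_to_world" (4x4, takes a point from camera to world coordinates). Camera axes: x right, y up, looking along -z (the intrinsics and any distortion apply to the point x, -y, -z); pixel columns grow to the right and rows downward; lengths in m; the calibration is good to about 2 mm. A picture is of the moment at which its call begins. There is no depth.
- manip.close_job(): hands the job in; it is judged then, once.
Trained networks look in the newest picture that a camera, given by its name, has taken for a name from the list of things; names that differ only in an ending like _2 or _b are one class to them, and where a whole thing is asked for, a point or a joint stands for the part that bears it (a point fixed in the world has none). Each returns a list of dicts, best first, with "confidence" (0 to 1); they miss things now and then, are a little off and sometimes report something else, mostly with a low value. They report only what shows in the picture. A call takes as long as a camera call.
- manip.spot_in(camera, label): "location" ([x, y, z] in m, in the coordinates of the camera as it stood for that picture, good to about 4 mm: the middle of the surface that is visible of it).
The state is a dict: "clock": time; "q": joint angles; "joint_velocities": joint speeds; "joint_efforts": joint torques, N m; "ee_pos": TCP position; "tcp_rot": TCP orientation; "wrist_force": force on the tool from outside, world axes, zero at the start; "wrist_torque": the same for the moment, N m; "gripper_width": finger opening in m; "grasp_force": force on a finger pad.
Only numpy, scipy, OpenCV 4.12 (cv2) and the standard library are available. Lean on these libraries where they do the work, as an engineer would, in place of code of your own. Each camera call takes 0.05 s, during which the arm holds its last target. There are 200 camera calls.

## Task

Press the dispenser's red plunger all the way down, once, so that a single sealed orange cup comes out at the front, and let the plunger spring back up. Then gently push that cup along the worktop until it stands wholly on the blue pad: do not pinch, lift or tip it, and leave the other cups in the magazine and everything else on the worktop where it is.

Things in the scene. Friction and masses are not known exactly. Their poses are not given: they have to be found in the camera images.
- dispenser: White dispenser fixed to the worktop, 133 mm long (x -20.5 to 112.5 mm), 60 mm wide. Origin on the worktop, on the magazine's upright axis; cups come out along its -x, y is across, z up. At the front the clear magazine; behind it the white housing, x 17.5 to 112.5, y -30 to 30 mm, 55 mm high, with the red plunger. Every full press and release puts out one more cup.
- magazine_top (a point): Centre of the magazine's open top, 50 mm above the worktop on its axis. Clear walls 4 mm thick, x -20.5 to 22 mm, y -20 to 20 mm in the dispenser's frame, no floor: the cups stand and slide on the worktop itself. A slot 16.5 mm high at the foot of the front wall lets out only the lowest cup; after a press the next one drops.
- cup_out (a point): Point on the worktop in front of the slot, at x = -57 mm, y = 0 in the dispenser's frame: about where the cup's centre is after a full press (farther after a fast one), clear of the magazine. A flat blade 12.5 mm high pushes it there, 2.55 mm per mm of plunger travel, and draws back inside when the plunger is let go.
- plunger (a joint): Travel of the red plunger in m: 0 up (at rest), 0.022 fully down; it moves straight down and springs back by itself. It takes about 2 N to start and about 8 to 11 N to hold fully down, where it meets a hard stop. The cup is clear of the magazine from about 0.019 on.
- plunger_top (a point): Centre of the top face of the plunger's round red cap (34 mm across, 10 mm thick), at x = 70 mm, y = 0, z = 93 mm in the dispenser's frame when up; it moves down with the plunger.
- cup_a: The lowest cup in the magazine, the one that comes out: a rigid orange plastic cup, sealed, with a small silver spot on its lid, round, 30 mm in diameter, 14 mm high, about 18 g. Origin at the centre of its underside, z up. At the start it stands on the worktop inside the magazine.
- cup_b: Second cup, same kind, on top of the first in the magazine. Stays in the magazine (drops down one place).
- cup_c: Third, top cup, same kind, in the magazine. Stays in the magazine.
- pad_blue: Blue square pad, 90 by 90 mm, lying flat on the worktop and flush with it (0.6 mm, nothing to catch on): the goal of the push, on one or the other side of the place where the cup comes out. Origin at its centre, x and y along its sides.
- pad_green: Green square pad of the same size and kind, on the other side; not to be used.
- dappen: Small amber glass dish, 36 mm across, 26 mm high, standing in front of the dispenser, about 95 mm ahead of the place where the cup comes out. Origin at the centre of its underside. Leave alone.
- jar: Small green glass jar with white cap, 48 mm across, 50 mm high, beside the dispenser on its left (+y). Origin at the centre of its underside. Leave alone.
- timer: Red timer, 28 by 60 by 58 mm high, beside the dispenser on its right (-y). Origin at the centre of its underside. Leave alone.
- mirror: Steel mouth mirror lying flat, 170 mm long, 8 mm thick, on the robot's side of the pads. Its handle runs along its x from -75 to 35 mm, the 22 mm round mirror lies at x = 85 mm. Leave alone.
- bur_block: Aluminium block 35 by 90 by 30 mm high with small burs upright in it (to 48 mm), at the left. Origin at the centre of its underside. Leave alone.
- tumbler: White plastic tumbler, 68 mm across, 85 mm high, at the far left. Origin at the centre of its underside. Leave alone.
- rinse: Clear bottle with blue cap, 60 mm across, 150 mm high, at the far right. Origin at the centre of its underside. Leave alone.

How it is judged:
By the outcome, as a careful person would: the job done as asked, in the order asked, and still so for the second after the job is handed in, with the robot touching nothing.
It also fails if it takes over 48 s, if anything falls off the work surface, if the arm or the gripper's body presses on something with over 40 N, if the wrist force passes 120 N, or if a joint passes its speed limit or range.

## Working session

There is one attempt and no reset: what is moved stays moved. The work goes in short steps, Python scripts to look and compute and a tool call to move; the robot and the scene stay as the last step left them, time stands still between calls to the robot, and variables do not carry over. Pictures are saved under pics/ and viewed, at most 10 in all, crops included, and the job is handed in when it is done.

Besides the shell and the picture viewer there is one more tool, called after ">>>" as name(argument=value, ...) on one line, values as JSON. arm_command: Moves the arm, as the interface text tells. Its arguments: {"type":"object","properties":{"moves":{"type":"array","items":{"type":"array"}}},"required":["moves"]}

```bash
mkdir -p pics
cat > h.py <<'E'
import numpy as np, cv2
from plant import manip
def spots(cam, labels):
    c=manip.camera(cam); T=np.array(c["cam_to_world"])
    for l in labels:
        for d in manip.spot_in(cam,l)[:2]:
            p=T@np.r_[d["location"],1]; print(cam,l,round(d["confidence"],2),p[:3].round(4))
    return c
def save(c,n): cv2.imwrite("pics/"+n,c["color"][:,:,::-1])
def pix2z(c,uv,z):
    K=np.array(c["K"]);T=np.array(c["cam_to_world"])
    out=[]
    for u,v in uv:
        d=T[:3,:3]@np.array([(u-K[0,2])/K[0,0],-(v-K[1,2])/K[1,1],-1]); o=T[:3,3]
        out.append(o+d*(z-o[2])/d[2])
    return np.array(out)
def proj(c,P):
    K=np.array(c["K"]);T=np.array(c["cam_to_world"])
    q=(np.array(P)-T[:3,3])@T[:3,:3]; q=q*[1,-1,-1]
    p=q@K.T; return p[:,:2]/p[:,2:]
E
python3 - <<'E'
from h import *
L=["dispenser","magazine_top","plunger_top","cup_a","pad_blue","pad_green","dappen","jar","timer","mirror","bur_block","tumbler","rinse"]
a=spots("scene",L);save(a,"s0.png")
b=spots("side",L);save(b,"d0.png")
o=manip.get_obs();print(o["clock"],o["ee_pos"],o["tcp_rot"],a["K"],a["cam_to_world"])
cv2.imwrite("pics/both.png",np.vstack([a["color"],b["color"]])[:,:,::-1])
E
```

```text
scene dispenser 0.71 [ 0.6832 -0.069   0.0512]
scene dispenser 0.66 [ 0.6865 -0.0832  0.0948]
scene magazine_top 0.85 [ 0.6808 -0.0629  0.0443]
scene magazine_top 0.58 [ 0.5695  0.0752 -0.0008]
scene plunger_top 0.41 [ 0.6896 -0.0817  0.0928]
scene pad_blue 0.79 [ 0.5276 -0.2137  0.002 ]
scene pad_green 0.59 [ 0.5684  0.0748 -0.0019]
scene pad_green 0.41 [ 0.6788 -0.0662  0.0485]
scene dappen 0.75 [ 0.5269 -0.2107  0.0027]
scene dappen 0.49 [ 0.4636 -0.0196  0.0223]
scene jar 0.71 [0.7048 0.043  0.0403]
scene timer 0.72 [ 0.5249 -0.2139  0.0052]
scene timer 0.6 [ 0.6884 -0.2056  0.0519]
scene mirror 0.42 [ 0.4225 -0.1455  0.0077]
scene bur_block 0.9 [0.7062 0.1887 0.0329]
scene bur_block 0.59 [ 0.6894 -0.2085  0.0523]
scene tumbler 0.94 [0.4588 0.4494 0.0622]
scene rinse 0.61 [ 0.622  -0.3981  0.0731]
side dispenser 0.27 [ 0.4563 -0.019   0.0158]
side magazine_top 0.63 [ 0.6564 -0.095   0.0524]
side cup_a 0.61 [0.4464 0.4341 0.0579]
side cup_a 0.47 [ 0.6101 -0.0717  0.0415]
side pad_blue 0.91 [ 0.5159 -0.2085  0.0044]
side pad_green 0.7 [0.5718 0.0744 0.0075]
side pad_green 0.29 [0.6846 0.0228 0.0404]
side dappen 0.6 [ 0.4582 -0.0181  0.0178]
side jar 0.8 [0.6865 0.0226 0.0411]
side timer 0.88 [ 0.6744 -0.2364  0.0564]
side mirror 0.52 [ 0.4132 -0.1764  0.005 ]
side bur_block 0.59 [0.6882 0.1697 0.0298]
side tumbler 0.91 [0.446  0.4324 0.0578]
side rinse 0.37 [ 0.6099 -0.0761  0.0423]
1.4 [0.20797039 0.50914978 0.23132903] [[-9.25734183e-01  3.78174857e-01 -1.57300992e-05]
 [ 3.78174857e-01  9.25734183e-01  1.73528331e-05]
 [ 2.11242957e-05  1.01153828e-05 -1.00000000e+00]] [[495.18346447   0.         247.60271705]
 [  0.         495.18346447 183.63164173]
 [  0.           0.           1.        ]] [[-0.77806636 -0.39741682  0.4864901   1.34456155]
 [ 0.62782539 -0.46586642  0.6235413   1.00784146]
 [-0.0211664   0.79058735  0.61198336  1.07456332]
 [ 0.          0.          0.          1.        ]]
```

View pics/s0.png

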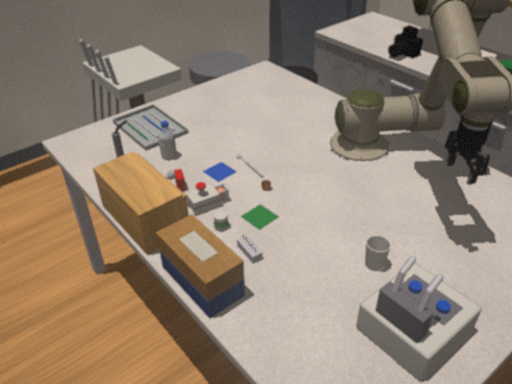

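View pics/d0.png

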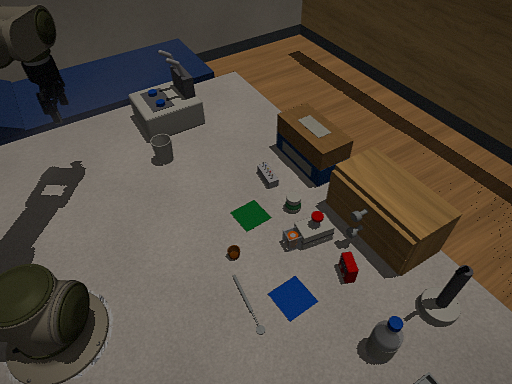

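The scene view shows the plunger at about (201,187) and the magazine at (221,192). In the side view the plunger is at (317,215), the magazine at (293,236), the blue pad at (293,298), the dappen at (233,253) and the timer at (347,268).

Run:
```python
from h import *
for n,m in (("scene",dict(pl=((201,185),.093),pad=((220,172),0),dap=((266,185),.013))),("side",dict(pl=((317,215),.093),mag=((293,236),.05),pad=((293,298),0),dap=((233,253),.013),timer=((347,268),.03),padg=((251,215),0)))):
    c=manip.camera(n)
    for k,(uv,z) in m.items(): print(n,k,pix2z(c,[uv],z).round(4))
    if n=="side":
        im=c["color"][180:330,210:380]; cv2.imwrite("pics/z.png",cv2.resize(im,None,fx=4.5,fy=4,interpolation=2)[:,:,::-1])
w=manip.camera("wrist"); o=manip.get_obs(); T=np.array(w["cam_to_world"]); R=np.array(o["tcp_rot"])
print(w["K"],(R.T@(T[:3,3]-o["ee_pos"])).round(4),(R.T@T[:3,:3]).round(3),o["q"])
```

```text
scene pl [[ 0.6837 -0.0846  0.093 ]]
scene pad [[ 0.5236 -0.2069  0.    ]]
scene dap [[ 0.4568 -0.0261  0.013 ]]
side pl [[ 0.681  -0.0864  0.093 ]]
side mag [[ 0.6076 -0.0845  0.05  ]]
side pad [[ 0.5204 -0.2124  0.    ]]
side dap [[ 0.4546 -0.0237  0.013 ]]
side timer [[ 0.6753 -0.2288  0.03  ]]
side padg [[0.5701 0.0744 0.    ]]
[[295.16125232   0.         257.43889795]
 [  0.         295.16125232 191.91656586]
 [  0.           0.           1.        ]] [ 0.0831 -0.0012 -0.1442] [[-0.     0.947  0.32 ]
 [ 1.     0.     0.   ]
 [ 0.     0.32  -0.947]] [ 9.67697598e-01  3.80618549e-01  1.29742188e+00  7.17064490e-06
  1.46361405e+00 -2.15338761e-01]
```

View pics/z.png

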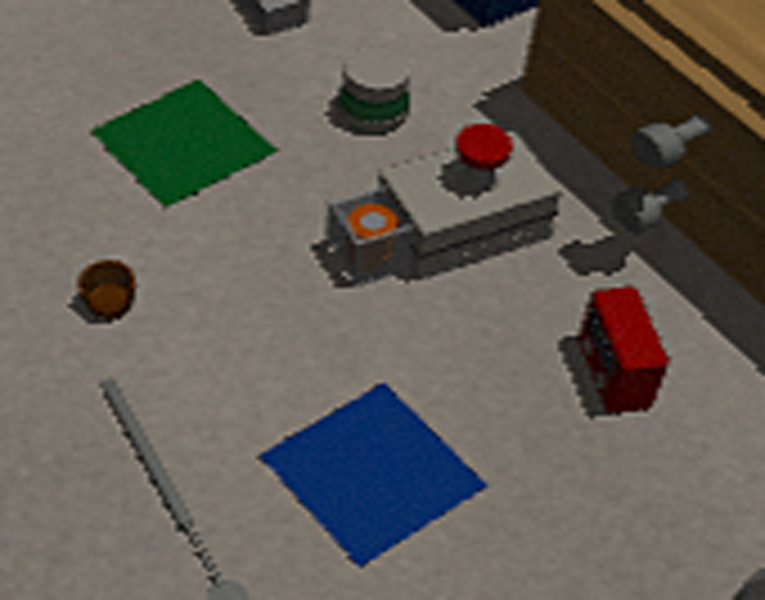

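The crop shows the dispenser with its front (magazine) facing the robot and the plunger behind it. The blue pad is to its right (-y) and the green pad to its left. Next I'll move above the dispenser to look from close up.

```bash
cat > plan.py <<'E'
# prints rows in tool axes from the present pose to a target pose (pos, yaw deg) over n rows
import sys, numpy as np
from plant import manip
from scipy.spatial.transform import Rotation as Ro
def rows(pos,yaw,n):
    o=manip.get_obs(); R=np.array(o["tcp_rot"]); p=np.array(o["ee_pos"])
    y=np.deg2rad(yaw); Rt=np.array([[np.cos(y),np.sin(y),0],[np.sin(y),-np.cos(y),0],[0,0,-1]])
    rv=Ro.from_matrix(R.T@Rt).as_rotvec(degrees=True); print("rotvec",rv.round(2),"shift",(R.T@(np.array(pos)-p)).round(4), "clock",o["clock"])
    for i in range(n):
        Ri=R@Ro.from_rotvec(rv*i/n,degrees=True).as_matrix()
        print((Ri.T@(np.array(pos)-p)/n).round(4).tolist(),(rv/n).round(2).tolist())
if __name__=="__main__":
    a=list(map(float,sys.argv[1:])); rows(a[:3],a[3],int(a[4]))
E
python3 plan.py 0.60 -0.10 0.25 90 18
```

```text
rotvec [-0.    0.   67.78] shift [-0.5933 -0.4157 -0.0187] clock 1.55
[-0.033, -0.0231, -0.001] [-0.0, 0.0, 3.77]
[-0.0344, -0.0209, -0.001] [-0.0, 0.0, 3.77]
[-0.0357, -0.0186, -0.001] [-0.0, 0.0, 3.77]
[-0.0368, -0.0162, -0.001] [-0.0, 0.0, 3.77]
[-0.0378, -0.0137, -0.001] [-0.0, 0.0, 3.77]
[-0.0386, -0.0112, -0.001] [-0.0, 0.0, 3.77]
[-0.0393, -0.0087, -0.001] [-0.0, 0.0, 3.77]
[-0.0398, -0.0061, -0.001] [-0.0, 0.0, 3.77]
[-0.0401, -0.0034, -0.001] [-0.0, 0.0, 3.77]
[-0.0402, -0.0008, -0.001] [-0.0, 0.0, 3.77]
[-0.0402, 0.0019, -0.001] [-0.0, 0.0, 3.77]
[-0.04, 0.0045, -0.001] [-0.0, 0.0, 3.77]
[-0.0396, 0.0071, -0.001] [-0.0, 0.0, 3.77]
[-0.0391, 0.0097, -0.001] [-0.0, 0.0, 3.77]
[-0.0383, 0.0122, -0.001] [-0.0, 0.0, 3.77]
[-0.0375, 0.0147, -0.001] [-0.0, 0.0, 3.77]
[-0.0364, 0.0172, -0.001] [-0.0, 0.0, 3.77]
[-0.0352, 0.0195, -0.001] [-0.0, 0.0, 3.77]
```

>>> arm_command(moves=[[[-0.033,-0.023,-0.001],[0,0,3.8],0],[[-0.034,-0.021,-0.001],[0,0,3.8],0],[[-0.036,-0.019,-0.001],[0,0,3.8],0],[[-0.037,-0.016,-0.001],[0,0,3.8],0],[[-0.038,-0.014,-0.001],[0,0,3.8],0],[[-0.039,-0.011,-0.001],[0,0,3.8],0],[[-0.039,-0.009,-0.001],[0,0,3.8],0],[[-0.04,-0.006,-0.001],[0,0,3.8],0],[[-0.04,-0.003,-0.001],[0,0,3.8],0],[[-0.04,-0.001,-0.001],[0,0,3.8],0]])

```text
clock: 2.55
ee_pos: [0.4256, 0.1682, 0.2416]
tcp_rot: [[-0.494, 0.869, 0.0], [0.869, 0.494, 0.0], [-0.0, 0.0, -1.0]]
wrist_force: [1.0, 0.4, -0.4]
gripper_width: -0.0
grasp_force: 0.0
```

>>> arm_command(moves=[[[-0.04,0.002,-0.001],[0,0,3.8],0],[[-0.04,0.005,-0.001],[0,0,3.8],0],[[-0.04,0.007,-0.001],[0,0,3.8],0],[[-0.039,0.01,-0.001],[0,0,3.8],0],[[-0.038,0.012,-0.001],[0,0,3.8],0],[[-0.037,0.015,-0.001],[0,0,3.8],0],[[-0.036,0.017,-0.001],[0,0,3.8],0],[[-0.035,0.02,-0.001],[0,0,3.8],0],[[0,0,0],[0,0,0],0],[[0,0,0],[0,0,0],0]])

```text
clock: 3.55
ee_pos: [0.5979, -0.1013, 0.2488]
tcp_rot: [[0.012, 1.0, -0.001], [1.0, -0.012, 0.0], [0.0, -0.001, -1.0]]
wrist_force: [-0.7, 0.6, 0.1]
gripper_width: -0.0001
grasp_force: 0.0
```

Run:
```python
from h import *
c=spots("wrist",["dispenser","magazine_top","plunger_top","cup_a","pad_blue","dappen","timer","jar","mirror"]); save(c,"w1.png")
np.savez("w1.npz",c=c["color"],K=c["K"],T=c["cam_to_world"])
o=manip.get_obs();print(o["clock"],o["ee_pos"],o["tcp_rot"],o["gripper_width"],o["wrist_force"])
```

```text
wrist dispenser 0.72 [ 0.6663 -0.0812  0.056 ]
wrist dispenser 0.54 [ 0.4178 -0.1572  0.0106]
wrist plunger_top 0.91 [ 0.6812 -0.086   0.0968]
wrist cup_a 0.8 [ 0.6118 -0.077   0.0396]
wrist cup_a 0.17 [0.6861 0.0342 0.0521]
wrist pad_blue 0.64 [ 0.5189 -0.2068  0.0049]
wrist dappen 0.79 [ 0.4533 -0.0209  0.0172]
wrist timer 0.6 [ 0.6731 -0.2188  0.0575]
wrist jar 0.61 [0.6823 0.0303 0.0516]
wrist mirror 0.71 [ 0.4196 -0.1578  0.0103]
4.05 [ 0.59778353 -0.10052284  0.24947576] [[ 1.04088936e-02  9.99945812e-01  1.67218202e-04]
 [ 9.99945826e-01 -1.04088903e-02 -2.04034432e-05]
 [-1.86617817e-05  1.67421520e-04 -9.99999986e-01]] 0.0002924061850595972 [ 0.00186229 -0.2785545   0.35204323]
```

View pics/w1.png

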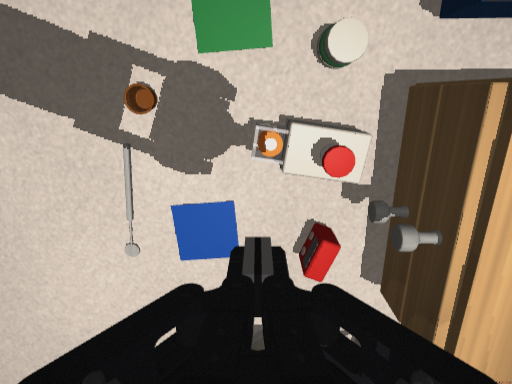

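The wrist view shows:
- Housing top corners at about (290,121), (370,133), (361,182) and (284,172).
- Plunger cap at (339,161).
- Top cup's silver spot at (270,144).
- Blue pad corners at (171,206), (235,201), (239,258) and (180,260).
- Dappen at (141,98), timer at (319,251).

Run:
```python
from h import *
z=np.load("w1.npz");c=dict(K=z["K"],cam_to_world=z["T"]);im=z["c"]
hsv=cv2.cvtColor(im,cv2.COLOR_RGB2HSV)
def blob(m,near):
    n,l,s,ce=cv2.connectedComponentsWithStats(m.astype(np.uint8))
    i=min([k for k in range(1,n) if s[k,4]>60],key=lambda k:np.hypot(*(ce[k]-near)))
    return l==i,ce[i],s[i]
red=((hsv[...,0]<8)|(hsv[...,0]>172))&(hsv[...,1]>150)&(hsv[...,2]>80)
m,ce,s=blob(red,(339,161)); pl=pix2z(c,[ce],.091)[0];print("plunger px",ce,s,pl.round(4))
blue=(hsv[...,0]>100)&(hsv[...,0]<130)&(hsv[...,1]>150)&(hsv[...,2]>60)
m,ce,s=blob(blue,(205,230)); r=cv2.minAreaRect(np.argwhere(m)[:,::-1].astype(np.float32));b=cv2.boxPoints(r)
cn=cv2.findContours(m.astype(np.uint8),0,2)[0][0]; q=cv2.approxPolyDP(cn,5,True)[:,0]
print("pad",pix2z(c,[ce],0).round(4),pix2z(c,q,0).round(4).tolist())
h=pix2z(c,[(290,121),(370,133),(361,182),(284,172)],.055);print("housing",h.round(4).tolist(),"c",h.mean(0))
for a,b in ((0,1),(3,2)): d=h[b]-h[a];print(np.degrees(np.arctan2(d[1],d[0])),np.linalg.norm(d))
sp=pix2z(c,[(270,144)],.042)[0];d=pl-sp;print("spot",sp,np.degrees(np.arctan2(d[1],d[0])),np.hypot(d[0],d[1]))
print("dappen",pix2z(c,[(141,97)],.026))
```

```text
plunger px [338.51228978 161.1927555 ] [323 146  32  31 773] [ 0.6814 -0.089   0.091 ]
pad [[ 0.5184 -0.2104  0.    ]] [[0.5597, -0.1658, 0.0], [0.4722, -0.1724, 0.0], [0.4783, -0.2591, 0.0], [0.5516, -0.2547, 0.0], [0.5643, -0.2378, 0.0]]
housing [[0.6336, -0.0508, 0.055], [0.7245, -0.0651, 0.055], [0.7201, -0.1229, 0.055], [0.6279, -0.1095, 0.055]] c [ 0.67653649 -0.0870705   0.055     ]
-8.959071646840243 0.09195929870946896
-8.262264713267152 0.09314393645398183
spot [ 0.61184085 -0.07839813  0.042     ] -8.658674050292705 0.07034911348081381
dappen [[ 0.45960745 -0.02359519  0.026     ]]
```

>>> arm_command(moves=[[[0.003,0.021,0],[0,0,0],0],[[0.003,0.021,0.01],[0,0,0],0],[[0.003,0.021,0.02],[0,0,0],0],[[0.004,0.021,0.03],[0,0,0],0],[[0,0,0.035],[0,0,0],0],[[0,0,0.03],[0,0,0],0],[[0,0,0.02],[0,0,0],0],[[0,0,0],[0,0,0],0],[[0,0,0],[0,0,0],0],[[0,0,0],[0,0,0],0]])

```text
clock: 5.05
ee_pos: [0.6827, -0.0889, 0.1062]
tcp_rot: [[0.011, 1.0, 0.003], [1.0, -0.011, -0.001], [-0.001, 0.003, -1.0]]
wrist_force: [0.4, 0.0, 0.8]
gripper_width: -0.0002
grasp_force: 0.0
```

>>> arm_command(moves=[[[0,0,0.01],[0,0,0],0],[[0,0,0.003],[0,0,0],0],[[0,0,0.003],[0,0,0],0],[[0,0,0.003],[0,0,0],0],[[0,0,0.003],[0,0,0],0],[[0,0,0.003],[0,0,0],0],[[0,0,0.003],[0,0,0],0],[[0,0,0.003],[0,0,0],0],[[0,0,0.002],[0,0,0],0],[[0,0,0],[0,0,0],0]])

```text
clock: 6.05
ee_pos: [0.6822, -0.0888, 0.0721]
tcp_rot: [[0.011, 1.0, 0.001], [1.0, -0.011, -0.0], [-0.0, 0.001, -1.0]]
wrist_force: [-1.9, 0.9, 6.7]
gripper_width: 0.0001
grasp_force: 3.7
```

>>> arm_command(moves=[[[0,0,0.001],[0,0,0],0],[[0,0,0.001],[0,0,0],0],[[0,0,0.001],[0,0,0],0],[[0,0,0],[0,0,0],0],[[0,0,0],[0,0,0],0],[[0,0,0],[0,0,0],0],[[0,0,0],[0,0,0],0],[[0,0,0],[0,0,0],0],[[0,0,0],[0,0,0],0],[[0,0,0],[0,0,0],0]])

```text
clock: 7.05
ee_pos: [0.6822, -0.0888, 0.0709]
tcp_rot: [[0.011, 1.0, 0.002], [1.0, -0.011, -0.001], [-0.001, 0.002, -1.0]]
wrist_force: [-6.7, 0.9, 17.7]
gripper_width: 0.0001
grasp_force: 8.5
```

Hard stop reached: 17.7 N, stalled at z = 0.071. I'll release straight up and look.

>>> arm_command(moves=[[[0,0,-0.005],[0,0,0],0],[[0,0,-0.01],[0,0,0],0],[[0,0,-0.01],[0,0,0],0],[[0,0,-0.015],[0,0,0],0.1],[[0,0,-0.025],[0,0,0],0.22],[[0.01,-0.02,-0.035],[0,0,3.5],0.22],[[0.02,-0.035,-0.035],[0,0,3.5],0.22],[[0.02,-0.035,-0.02],[0,0,3.5],0.22],[[0.02,-0.02,0],[0,0,3.5],0.22],[[0,0,0],[0,0,0],0.22]])

```text
clock: 8.05
ee_pos: [0.5812, -0.0071, 0.2226]
tcp_rot: [[0.251, 0.968, 0.001], [0.968, -0.251, 0.0], [0.001, 0.001, -1.0]]
wrist_force: [0.3, 0.0, 0.1]
gripper_width: 0.0189
grasp_force: 0.0
```

Run:
```python
from h import *
c=spots("wrist",["plunger_top","cup_a","pad_blue"]); save(c,"w2.png")
np.savez("w2.npz",c=c["color"],K=c["K"],T=c["cam_to_world"])
hsv=cv2.cvtColor(c["color"],cv2.COLOR_RGB2HSV)
m=((hsv[...,0]>6)&(hsv[...,0]<18)&(hsv[...,1]>170)&(hsv[...,2]>110)).astype(np.uint8)
n,l,s,ce=cv2.connectedComponentsWithStats(cv2.morphologyEx(m,3,np.ones((9,9))))
for k in range(1,n):
    if s[k,4]>80: x,y,w,h,a=s[k];print(s[k],ce[k],pix2z(c,[ce[k],(x+w/2,y+h/2)],.012).round(4).tolist())
o=manip.get_obs();print(o["clock"],o["ee_pos"],o["tcp_rot"],o["gripper_width"],o["wrist_force"])
```

```text
wrist plunger_top 0.57 [ 0.6754 -0.0851  0.0976]
wrist cup_a 0.7 [ 0.5606 -0.066   0.0135]
wrist cup_a 0.6 [ 0.6104 -0.0768  0.0368]
wrist pad_blue 0.96 [ 0.5252 -0.2148  0.0008]
[150 192  28  25 409] [165.2396088  202.30562347] [[0.4527, -0.0282, 0.012], [0.4501, -0.0306, 0.012]]
[242 202  22  21 282] [252.5141844  212.06028369] [[0.5577, -0.0694, 0.012], [0.5582, -0.0702, 0.012]]
[285 209  23  18 273] [296.62637363 217.22710623] [[0.6116, -0.091, 0.012], [0.6113, -0.092, 0.012]]
8.25 [ 0.58341759 -0.01024154  0.22062855] [[ 2.52326835e-01  9.67641833e-01 -6.71173500e-04]
 [ 9.67642043e-01 -2.52326919e-01 -4.16690200e-05]
 [-2.09675828e-04 -6.38941485e-04 -9.99999774e-01]] 0.01866774175398536 [ 0.18593089 -0.19378582  0.06502689]
```

View pics/w2.png

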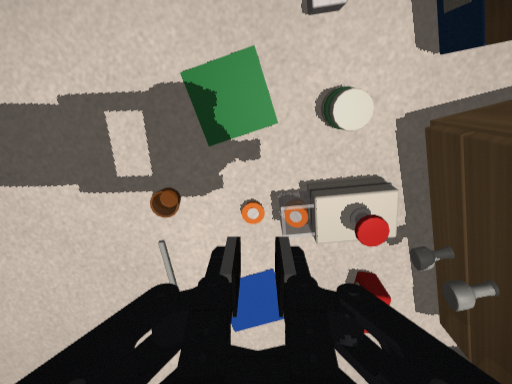

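The picture shows the single cup out at (253,212), the other cups in the magazine at (296,217), the plunger back up at (372,230), and the blue pad beyond the fingers. The cup is at about (0.557, -0.070). I'll descend behind it with the fingers set 19 mm apart, as a nest.

>>> arm_command(moves=[[[-0.01,-0.005,0.02],[0,0,0],0.22],[[-0.01,-0.005,0.03],[0,0,0],0.22],[[0,0,0.035],[0,0,0],0.22],[[0,0,0.035],[0,0,0],0.22],[[0,0,0.035],[0,0,0],0.22],[[0,0,0.03],[0,0,0],0.22],[[0,0,0.018],[0,0,0],0.22],[[0,0,0.008],[0,0,0],0.22],[[0,0,0],[0,0,0],0.22],[[0,0,0],[0,0,0],0.22]])

```text
clock: 9.25
ee_pos: [0.5689, -0.0268, 0.0107]
tcp_rot: [[0.253, 0.968, 0.001], [0.968, -0.253, -0.0], [-0.0, 0.001, -1.0]]
wrist_force: [0.1, -0.1, -0.1]
gripper_width: 0.0192
grasp_force: 0.0
```

Run:
```python
from h import *
c=spots("wrist",["cup_a"]); save(c,"w3.png")
o=manip.get_obs();p=np.array(o["ee_pos"]);R=np.array(o["tcp_rot"]);print(o["clock"],p,R[:,0],o["wrist_force"])
for n,q in(("cup",(.557,-.070,0)),("pad",(.519,-.2115,0))): print(n,(R.T@(np.array(q)-p)).round(4))
```

```text
wrist cup_a 0.71 [ 0.5568 -0.0637  0.0138]
9.35 [ 0.56889133 -0.0266152   0.01111583] [ 2.52354400e-01  9.67634878e-01 -1.30829636e-05] [-0.03424418 -1.12536614  0.35592877]
cup [-0.045  -0.0006  0.0111]
pad [-0.1915 -0.0016  0.0111]
```

View pics/w3.png

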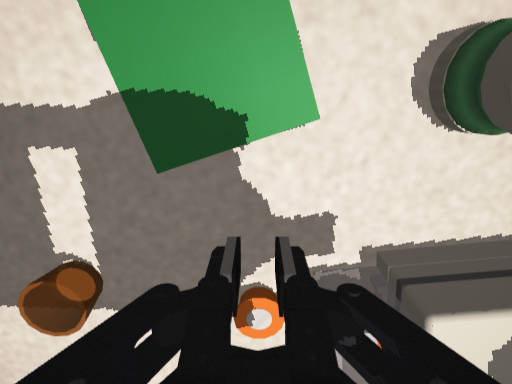

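The cup is at (259,320), centred between the fingertips (midline at about column 257). Now I'll lower 6 mm and push gently.

>>> arm_command(moves=[[[0,0,0.003],[0,0,0],0.22],[[0,0,0.003],[0,0,0],0.22],[[-0.005,0,0],[0,0,0],0.22],[[-0.005,0,0],[0,0,0],0.22],[[-0.004,0,0],[0,0,0],0.22],[[-0.003,0,0],[0,0,0],0.22],[[-0.003,0,0],[0,0,0],0.22],[[-0.003,0,0],[0,0,0],0.22],[[-0.004,0,0],[0,0,0],0.22],[[-0.004,0,0],[0,0,0],0.22]])

```text
clock: 10.35
ee_pos: [0.5601, -0.0552, 0.0053]
tcp_rot: [[0.251, 0.968, 0.0], [0.968, -0.251, 0.002], [0.002, 0.0, -1.0]]
wrist_force: [-4.3, 8.1, 11.7]
gripper_width: 0.0187
grasp_force: 5.9
```

>>> arm_command(moves=[[[-0.004,0,0],[0,0,0],0.22],[[-0.005,0,0],[0,0,0],0.22],[[-0.005,0,0],[0,0,0],0.22],[[-0.005,0,0],[0,0,0],0.22],[[-0.005,0,0],[0,0,0],0.22],[[-0.005,0,0],[0,0,0],0.22],[[-0.005,0,0],[0,0,0],0.22],[[-0.005,0,0],[0,0,0],0.22],[[-0.005,0,0],[0,0,0],0.22],[[-0.004,0,0],[0,0,0],0.22]])

```text
clock: 11.35
ee_pos: [0.548, -0.1034, 0.0039]
tcp_rot: [[0.253, 0.968, -0.0], [0.968, -0.253, -0.0], [-0.0, -0.0, -1.0]]
wrist_force: [-0.7, 0.5, -0.3]
gripper_width: 0.0188
grasp_force: 0.1
```

Run:
```python
from h import *
spots("side",["cup_a"]); c=spots("wrist",["cup_a"]); save(c,"w4.png")
o=manip.get_obs();p=np.array(o["ee_pos"]);R=np.array(o["tcp_rot"]);print(o["clock"],p,R[:,0],o["wrist_force"])
for n,q in(("pad",(.519,-.2115,0)),): print(n,(R.T@(np.array(q)-p)).round(4))
```

```text
side cup_a 0.71 [0.5372 0.0598 0.0067]
side cup_a 0.51 [ 0.5415 -0.1221  0.0165]
wrist cup_a 0.96 [ 0.6144 -0.0755  0.0354]
wrist cup_a 0.81 [ 0.542  -0.1184  0.0199]
11.55 [ 0.54817288 -0.10288105  0.00392322] [2.52642468e-01 9.67559705e-01 2.76722581e-05] [-0.07918461 -0.46588584 -0.20288254]
pad [-0.1125 -0.0008  0.0039]
```

View pics/w4.png

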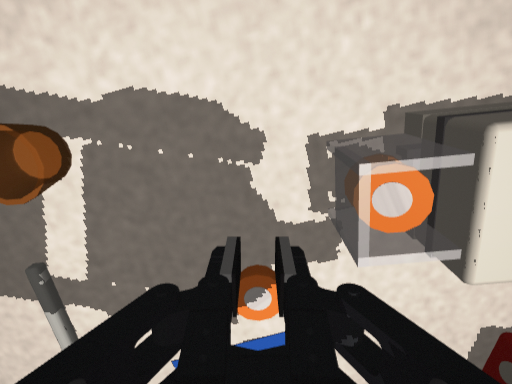

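The cup is upright and nested at the fingertips (259,295), with the magazine cups undisturbed and the blue pad edge just ahead at (260,342). I'll keep pushing.

>>> arm_command(moves=[[[-0.003,0,0],[0,0,0],0.22],[[-0.004,0,0],[0,0,0],0.22],[[-0.005,0,0],[0,0,0],0.22],[[-0.005,0,0],[0,0,0],0.22],[[-0.005,0,0],[0,0,0],0.22],[[-0.005,0,0],[0,0,0],0.22],[[-0.005,0,0],[0,0,0],0.22],[[-0.005,0,0],[0,0,0],0.22],[[-0.005,0,0],[0,0,0],0.22],[[-0.005,0,0],[0,0,0],0.22]])

```text
clock: 12.55
ee_pos: [0.5363, -0.1487, 0.0041]
tcp_rot: [[0.252, 0.968, -0.0], [0.968, -0.252, -0.0], [-0.0, -0.0, -1.0]]
wrist_force: [0.1, 0.8, -0.5]
gripper_width: 0.0187
grasp_force: 0.0
```

>>> arm_command(moves=[[[-0.005,0,0],[0,0,0],0.22],[[-0.005,0,0],[0,0,0],0.22],[[-0.005,0,0],[0,0,0],0.22],[[-0.005,0,0],[0,0,0],0.22],[[-0.005,0,0],[0,0,0],0.22],[[-0.005,0,0],[0,0,0],0.22],[[-0.005,0,0],[0,0,0],0.22],[[-0.005,0,0],[0,0,0],0.22],[[-0.004,0,0],[0,0,0],0.22],[[-0.002,0,0],[0,0,0],0.22]])

```text
clock: 13.55
ee_pos: [0.5247, -0.1932, 0.0041]
tcp_rot: [[0.253, 0.968, 0.0], [0.968, -0.253, -0.0], [-0.0, 0.0, -1.0]]
wrist_force: [0.9, 0.9, -0.0]
gripper_width: 0.0189
grasp_force: 0.0
```

Run:
```python
from h import *
spots("side",["cup_a","pad_blue"]); c=spots("wrist",["cup_a","pad_blue"]); s=manip.camera("side")
o=manip.get_obs();p=np.array(o["ee_pos"]);R=np.array(o["tcp_rot"]);print(o["clock"],p,o["wrist_force"])
print("pad",(R.T@(np.array((.519,-.2115,0))-p)).round(4))
a=cv2.resize(s["color"][180:330,210:380],(510,450)); cv2.imwrite("pics/z5.png",a[:,:,::-1])
```

```text
side cup_a 0.16 [0.6964 0.2024 0.029 ]
side pad_blue 0.95 [ 0.508  -0.2245 -0.0006]
wrist pad_blue 0.6 [ 0.5254 -0.1859  0.0006]
13.9 [ 0.52486499 -0.19262642  0.00411384] [-0.09712357 -0.47483727 -0.40419284]
pad [-0.0197 -0.0009  0.0041]
```

View pics/z5.png

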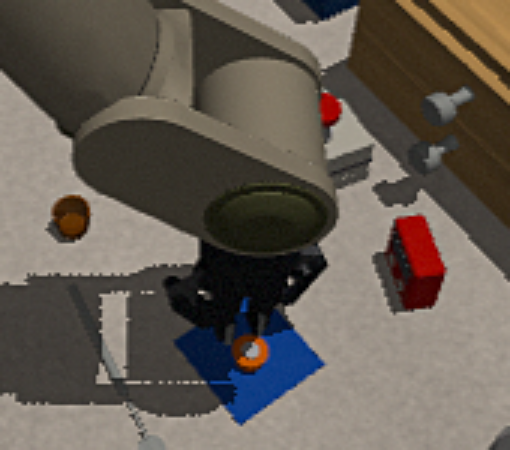

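The cup stands in the middle of the blue pad, at (250,352) in the crop. I'll back straight away from it along the push line, then rise.

>>> arm_command(moves=[[[0.002,0,0],[0,0,0],0.22],[[0.005,0,0],[0,0,0],0.22],[[0.01,0,0],[0,0,0],0.22],[[0.012,0,0],[0,0,0],0.22],[[0.012,0,0],[0,0,0],0.22],[[0,0,-0.02],[0,0,0],0.22],[[0,0,-0.035],[0,0,0],0.22],[[0,0,-0.045],[0,0,0],0.22],[[0,0,-0.045],[0,0,0],0.22],[[0,0,-0.045],[0,0,0],0.22]])

```text
clock: 14.9
ee_pos: [0.535, -0.1519, 0.196]
tcp_rot: [[0.252, 0.968, -0.0], [0.968, -0.252, 0.0], [0.0, -0.0, -1.0]]
wrist_force: [0.8, 0.5, 0.1]
gripper_width: 0.0185
grasp_force: 0.0
```

>>> arm_command(moves=[[[0.03,0,-0.03],[0,0,0],0.22],[[0.045,0,0],[0,0,0],0.22],[[0.045,0,0],[0,0,0],0.22],[[0.045,0,0],[0,0,0],0.22],[[0.03,0,0],[0,0,0],0.22],[[0,0,0],[0,0,0],0.22],[[0,0,0],[0,0,0],0.22],[[0,0,0],[0,0,0],0.22],[[0,0,0],[0,0,0],0.22],[[0,0,0],[0,0,0],0.22]])

```text
clock: 15.9
ee_pos: [0.5843, 0.0347, 0.2242]
tcp_rot: [[0.254, 0.967, -0.0], [0.967, -0.254, -0.0], [-0.0, -0.0, -1.0]]
wrist_force: [0.3, -0.5, -0.1]
gripper_width: 0.0187
grasp_force: 0.0
```

Run:
```python
from h import *
s=spots("side",["cup_a","pad_blue","dappen","timer","jar","mirror","plunger_top"])
o=manip.get_obs();print(o["clock"],o["ee_pos"],o["wrist_force"])
cv2.imwrite("pics/z6.png",cv2.resize(s["color"][180:340,210:380],(680,600-24//1))[:,:,::-1])
```

```text
side cup_a 0.42 [ 0.5167 -0.2161  0.0143]
side pad_blue 0.91 [ 0.5176 -0.213  -0.    ]
side pad_blue 0.25 [ 0.659  -0.099   0.0491]
side timer 0.72 [ 0.6754 -0.2333  0.0543]
side jar 0.68 [0.6861 0.0225 0.0414]
side jar 0.3 [ 0.5901 -0.4212  0.0957]
side mirror 0.69 [ 0.4204 -0.1766  0.0086]
side plunger_top 0.47 [ 0.6772 -0.0916  0.0914]
side plunger_top 0.26 [ 0.6605 -0.093   0.05  ]
16.3 [0.58439871 0.03547876 0.22409117] [0.81410939 0.48372719 0.37029829]
```

View pics/z6.png

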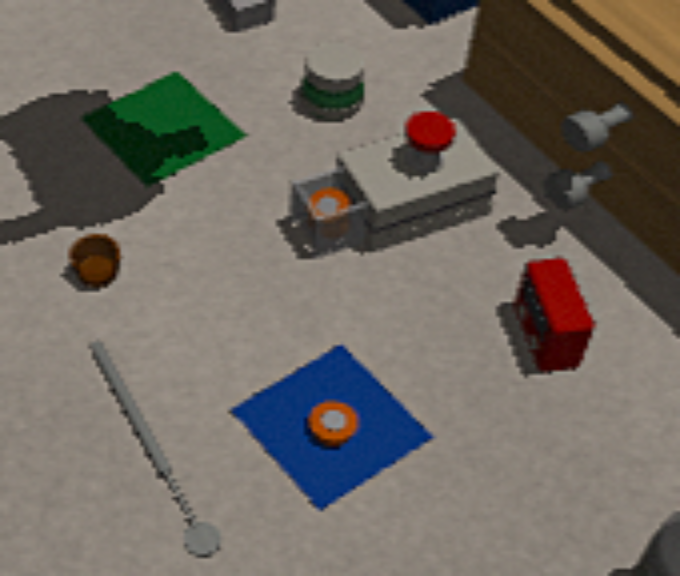

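The cup stands upright in the middle of the blue pad at (333,423). The plunger is up at (430,131), the other cups are in the magazine, and everything else looks unmoved.

```bash
python3 -c "
from plant import manip
print(manip.close_job())"
```

```text
the job is handed in; nothing more can be done
None
```

Job handed in at about 16 s of the 48 s allowed: one cup was dispensed with a single full press, the plunger sprang back, and the cup was pushed upright to the middle of the blue pad; in the final picture nothing else had moved.

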